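# Load the stamping press and hold its slide at the click stop

## Robot

A 6-joint arm with a two-finger parallel gripper is mounted at the origin on a cart in front of the work surface, level with it; the furniture and walls round the work are solid. World frame = base frame: x ahead of the robot, y to its left, z up, the work surface at z = 0. Lengths are in mm, angles in rad, forces in N, time in s.
With the tool pointing down it reaches from about 350 to 975 mm from the base axis. Payload 17.4 kg.
Tool frame: the origin (TCP) lies midway between the tips of the shut fingers; the grasp point (between the pads) lies 19 mm behind it; y points along the fingers, z is the direction in which the jaws open and shut, and the axes are right-handed (so a half turn about y gives the same grasp; the last joint's range is limited). The gripper opens to 85 mm and grips with 20 to 120 N. Pads are 22 mm wide; open, the fingers measure 114 mm over their backs; the gripper's body (76 mm by 85 mm) begins 54 mm behind the grasp point. The pads swing forward as they close: fully open they stand 13 mm farther back than shut.
Start: joints at [-1.143, 0.116, 1.442, -0, 1.584, -0.038], TCP at [303.16, -603.097, 231.303] pointing down, gripper open.
Joint ranges: [-2.83, 2.83], [-0.83, 2.19], [0.07, 2.5], [-1.14, 4.28], [0.01, 3], [-2.97, 2.97]. Speed limits (rad/s): [1.89, 1.89, 2.22, 3.14, 3.14, 3.14].

## Interface

Orientations are given as a rotation vector (axis times angle).
In Python, from plant import arm, command_gripper, solver, sense, get_image, close_job gives the robot as it stands. Calls block until the motion is done:
- arm.goto(position, orientation): joint-space move of the TCP to a pose.
- arm.move_linear(position, rot=None, velocity=150, max_force=None): straight line of the TCP; rot=None keeps the orientation; velocity is the mean speed in mm/s. With max_force (N) it stops when the force on the tool has changed by that much, and returns True; else False.
- arm.movej(angles): joint-space move.
- command_gripper(opening, strength=None): opening from 0.0 (shut) to 1.0 (fully open); strength is the grip in N (None keeps the last); returns when the fingers have stopped.
- arm.wait(seconds).
- solver.inverse_kinematics(position, orientation): joint angles nearest the present ones, or None.
- sense(): the state.
- get_image(name): name is "scene" or "top" or "wrist"; returns a dict with "image" (480x640x3 uint8, blue, green, red), "range_z" (480x640 float32, mm along the optical axis (not along the pixel's ray), 0 where there is no reading), "K" (3x3 intrinsics, pixels), "position" and "orientation" of the camera in the world; the wrist camera has in their place "hand_eye" (4x4, takes a point from camera to tool coordinates, whose origin is the TCP and whose axes are the tool frame's). Camera axes: x right, y up, looking along -z (the intrinsics and any distortion apply to the point x, -y, -z); pixel columns grow to the right and rows downward; lengths in mm; the calibration is good to about 2 mm. A picture is of the moment at which its call begins: read the wrist's pose just before it.
A pose or a line that the arm cannot do raises arm.MotionError and nothing moves.
- close_job(): hands the job in, once; it reports no verdict.
The state is a dict: "time_s": time; "q": joint angles; "qvel": joint speeds; "joint_efforts": joint torques, N m; "tool_pos": TCP position; "tcp_rot": TCP orientation; "ft_force": force on the tool from outside, world axes, zero at the start; "moment": the same for the moment, N m; "gripper_width": opening from 0.0 (shut) to 1.0 (fully open).
Only numpy, scipy, OpenCV 4.12 (cv2) and the standard library are available. Lean on these libraries where they do the work, as an engineer would, in place of code of your own. Each camera call takes 0.05 s, during which the arm holds its last target.

## Task

Take the round wooden blank out of the sorting tray and lay it flat in the nest between the four pins on the press's slide, while the slide is still drawn out. Then take the slide's black knob and push the slide in under the stamp until its ball clicks into the notch; stop there without running on past it. Finish while still holding the knob, with the slide in the notch, because I am about to pull the lever; leave the other blanks and the things lying around undisturbed.

Things in the scene. Friction and masses are not known exactly. Their poses are not given: they have to be found in the camera images.
- sort_tray: Low plywood tray, fixed, 226 x 114 x 24 mm, its long side along its x axis. Origin: centre of its underside. Walls 5 mm thick, floor 5 mm thick (inner floor 5 mm above the origin). Two dividers across x make three compartments, each about 69 mm (x) by 104 mm (y) inside, centred at x = -74, 0 and +74 mm. Each holds one shape of blank, which shape is where varies.
- round_blank: The round beech blank: a disc of 40 mm diameter, 12 mm thick, about 20 g, lying flat alone in one compartment. Origin: centre of its underside, z up.
- square_blank: A square beech blank 37 x 37 x 12 mm, lying flat on the floor of another compartment with a second one on top of it. Origin: centre of its underside. Leave it alone.
- square_blank_b: The square blank 37 x 37 x 12 mm on top of the other one. Origin: centre of its underside. Leave it alone.
- hex_blank: A six-sided beech blank, 37 mm across its flats and 12 mm thick, lying flat on the floor of the third compartment with a second one on top of it. Origin: centre of its underside. Leave it alone.
- hex_blank_b: The six-sided blank 37 mm across flats, 12 mm thick, on top of the other one. Origin: centre of its underside. Leave it alone.
- press: Grey bench stamping press, fixed, 225 mm tall (lever at its left rear to 310): base, column at the back, overhanging head. Origin: on the table under the stamp's axis. The slide runs along its x axis; +x is inward, from knob to column. The head is 50 mm wide, reaches 22 mm in front (-x) of the stamp axis. A spring plunger in a bracket 39 mm high stands at the slide's -y edge, 85 mm in front of the stamp axis.
- slide_travel (a joint): How far the slide is pushed in, m: 0 fully drawn out, 0.124 at the back stop. At 0.110 the plunger's spring ball drops into a notch in the slide's edge, and the nest is under the stamp. The slide rubs with 1.5 to 4 N. From about 4 mm before the notch the ball pulls the slide in with about 5 N; a slide left free there goes home by itself; about 15 N drive it out again.
- nest (a point): Centre of the nest, on the upper face (42 mm above the table) of the aluminium slide plate, 72 mm wide; axes as the press's. The blank lies flat here between four round-topped steel pins, 8 mm diameter, 8 mm high, at x = +-21.4, y = +-13.4 mm, with 1.2 mm of play; its +y and -y sides are open for fingers, 35 mm between the pins. It lies 0.110 - joint value in front of the stamp axis.
- press_slide: The slide: aluminium plate 72 mm wide, 148 mm long, 12 mm thick, with the nest and, at its front end, the black knob. Origin: on its underside, under the nest's centre; axes as the press's. It moves only along the press's x axis, and stays level.
- knob (a point): Middle of the black round knob on the slide's front end, 95 mm in front (-x) of the nest centre: 26 mm diameter, from 15 mm below this point to 11 mm above it (its underside is 12 mm above the slide plate), on a stem of 14 mm diameter. Axes as the press's. This point is 69 mm above the table.
- tape_roll: Roll of brown paper tape lying flat, 96 mm across, 25 mm high, a bystander. Origin: centre of its underside.
- candle: Candle in a glass with a black lid, 65 mm diameter, 73 mm high, a bystander. Origin: centre of its underside.
- marker_pen: Marker pen lying on the table, 135 mm long, a bystander. Origin: its middle, on the table.
- card_spinner: Tall wooden card display on the right of the table, fixed in place: a square tower 460 mm high, 240 mm a side, standing with a corner towards the robot, so it takes up to 170 mm from its centre. Origin: centre of its underside. Keep the arm clear of it on the way from the start pose.
Things that resemble listed ones, but are neither listed nor needed, are in the scene too. What is shaped like the round_blank but grey is not meant.

How it is judged:
By the outcome, as a careful person would: the job done as asked, in the order asked, and still so for the second after the job is handed in, while the arm keeps its last pose, push and grip.
It also fails if it takes over 58 s, if anything falls off the work surface, if the arm or the gripper's body presses on something with over 40 N, if the wrist force passes 120 N, or if a joint passes its speed limit or range.

## Working session

There is one attempt and no reset: what is moved stays moved. The work goes in short steps, each a Python script; the robot and the scene stay as the last script left them, time stands still between calls to the robot, and variables do not carry over. Pictures are saved under pics/ and viewed, and the job is handed in when it is done.

```bash
ls; mkdir -p pics; cat > h.py <<'E'
import numpy as np, cv2
from scipy.spatial.transform import Rotation as R
from plant import arm, command_gripper, solver, sense, get_image, close_job
E
python3 - <<'E'
from h import *
s=sense();print(s)
for n in("scene","top","wrist"):
    d=get_image(n);cv2.imwrite(f"pics/{n}0.png",d["image"]);np.savez(f"{n}0.npz",**d)
    print(n,d["K"],d.get("position"),d.get("orientation"),d.get("hand_eye"),[k for k in d])
E
```

```text
pics
{'time_s': 0.0, 'q': array([-1.14277971e+00,  1.16469905e-01,  1.44227999e+00,  1.80747511e-05,
        1.58402438e+00, -3.77639706e-02]), 'qvel': array([-0.00033655, -0.00053953,  0.00184407,  0.00152288,  0.00147087,
        0.00116158]), 'joint_efforts': array([-3.69319401e-03, -7.31985641e+01, -6.32484412e+01, -2.58381060e-04,
        6.29758491e-03, -1.93007764e-05]), 'tool_pos': array([ 303.08981012, -602.89779914,  230.5638845 ]), 'tcp_rot': array([-0.46565642,  1.96345932, -1.96111447]), 'ft_force': array([ 1.29138156, -0.1766282 ,  0.0877521 ]), 'moment': array([ 0.00924227,  0.03683352, -0.01515446]), 'gripper_width': 0.9999840965499998}
scene [[522.96568465   0.         324.5714992 ]
 [  0.         522.96568465 238.36226739]
 [  0.           0.           1.        ]] [-167.40252188  562.23862287  624.34665745] [ 0.51145459 -1.14881976 -2.03999342] None ['image', 'range_z', 'K', 'position', 'orientation']
top [[511.53493319   0.         317.84410961]
 [  0.         511.53493319 231.13387483]
 [  0.           0.           1.        ]] [ 314.55931714  -24.49579699 1174.90841887] [ 0.12620686 -0.13972076 -1.53510628] None ['image', 'range_z', 'K', 'position', 'orientation']
wrist [[386.68678121   0.         321.97862013]
 [  0.         386.68678121 240.4489487 ]
 [  0.           0.           1.        ]] None None [[ 2.19663794e-04 -9.63401012e-01 -2.68064248e-01 -6.73889836e+01]
 [-4.31904510e-04  2.68064138e-01 -9.63400971e-01 -1.41163956e+02]
 [ 9.99999883e-01  3.27402470e-04 -3.57213256e-04  1.09511053e+00]
 [ 0.00000000e+00  0.00000000e+00  0.00000000e+00  1.00000000e+00]] ['image', 'range_z', 'K', 'hand_eye']
```

View pics/scene0.png

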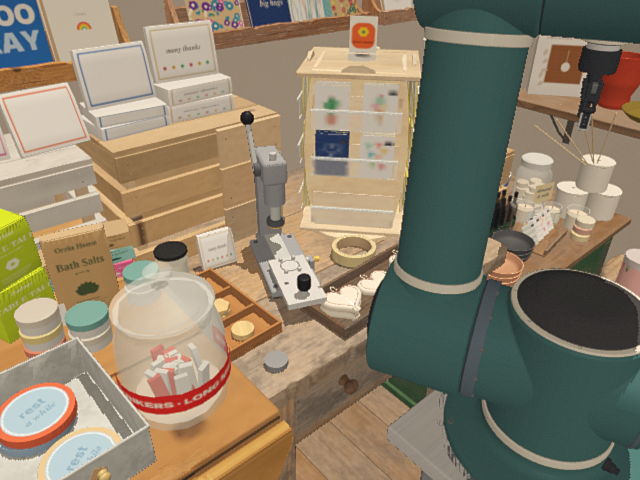

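View pics/top0.png

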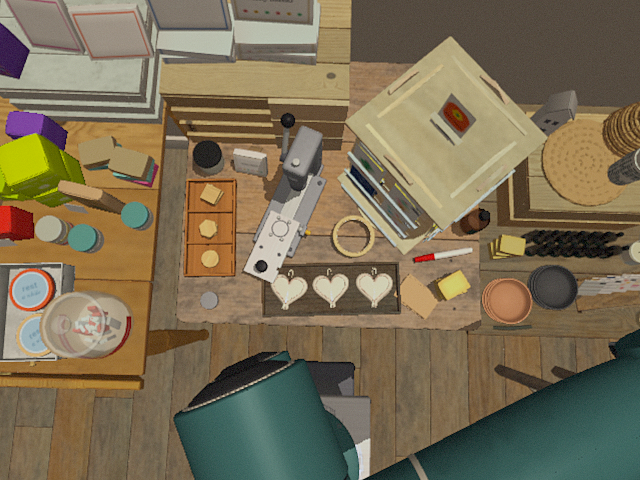

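View pics/wrist0.png

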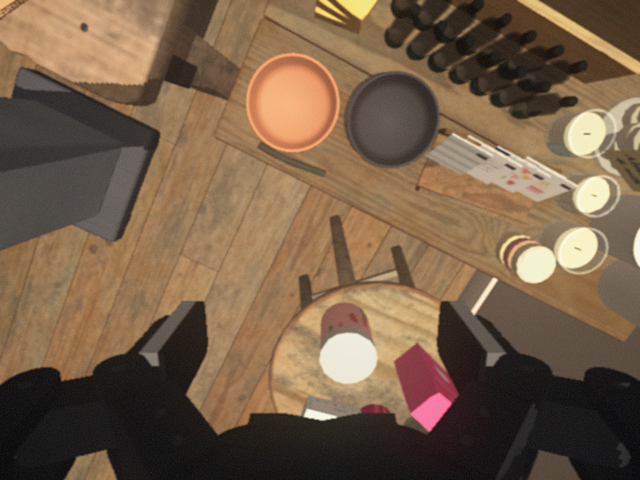

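Top view: the round blank is at about (210,259) in the near tray compartment, with hexes at (207,229) and squares at (210,194). The nest is at about (280,229), the black knob at (262,267), the grey decoy disc at (209,300) and the spinner at (445,145).

```bash
cat >> h.py <<'E'
def ray(d,u,v,T=None):
    K=d["K"];r=np.array([(u-K[0,2])/K[0,0],-(v-K[1,2])/K[1,1],-1.0])
    if T is None: return R.from_rotvec(d["orientation"]).as_matrix()@r,np.array(d["position"])
    return T[:3,:3]@r,T[:3,3]
def onplane(d,u,v,z,T=None):
    r,p=ray(d,u,v,T);return p+r*(z-p[2])/r[2]
def bydepth(d,u,v,T=None):
    r,p=ray(d,u,v,T);return p+r*d["range_z"][int(round(v)),int(round(u))]
def wristT(d,s):
    T=np.eye(4);T[:3,:3]=R.from_rotvec(s["tcp_rot"]).as_matrix();T[:3,3]=s["tool_pos"]
    return T@d["hand_eye"]
E
python3 - <<'E'
from h import *
d=dict(np.load("top0.npz"))
for n,u,v in [("round",210,259),("hex",207,229),("sq",210,194),("nest",280,229),("knob",262,267),("grey",209,300),("tower corner L",347,125),("tower front",412,248),("tower top",445,145),("candle",207,155),("tape",335,235),("pen",445,255),("tray nl",185,276),("tray nr",235,276),("fl",187,181),("fr",236,181),("slide front L",245,272),("slide front r",278,279),("head",300,155),("leverball",288,120),("table",225,310),("hearts",330,290),("card holder",250,160),("tray wall top",210,276)]:
    print(n,bydepth(d,u,v).round(1))
im=d["image"]
cv2.imwrite("pics/top0z.png",cv2.resize(im[110:320,170:380],None,fx=2.85,fy=2.85,interpolation=cv2.INTER_CUBIC))
d=dict(np.load("scene0.npz"));im=d["image"]
cv2.imwrite("pics/scene0z.png",cv2.resize(im[220:380,180:400],None,fx=3.6,fy=3.6,interpolation=cv2.INTER_CUBIC))
s=sense();print(R.from_rotvec(s["tcp_rot"]).as_matrix().round(3))
E
```

```text
round [441.3 211.1  18.1]
hex [507.4 219.2  33.4]
sq [589.6 218.6  29.9]
nest [510.9  53.7  44.5]
knob [420.8  86.1  80.4]
grey [349.3 208.   13.9]
tower corner L [632.3 -72.1 371.2]
tower front [ 483.4 -250.7    3.3]
tower top [ 602.8 -233.8  372.6]
candle [669.5 222.7  70.1]
tape [504.5 -70.8  24.8]
pen [ 467.9 -323.9   15.7]
tray nl [400.7 263.6  22.5]
tray nr [405.7 154.5   3.3]
fl [620.4 275.2  23. ]
fr [ 6.305e+02  1.657e+02 -2.000e-01]
slide front L [416.  132.8  -1.1]
slide front r [399.7  54.   34. ]
head [625.6   8.8 225.9]
leverball [663.3  29.8 307.1]
table [328.4 173.3  -0.9]
hearts [379.8 -62.9  20.1]
card holder [663.  126.7  64.1]
tray wall top [403.2 209.6  12.9]
[[-0.893 -0.     0.449]
 [-0.449  0.001 -0.893]
 [-0.    -1.    -0.001]]
```

View pics/top0z.png

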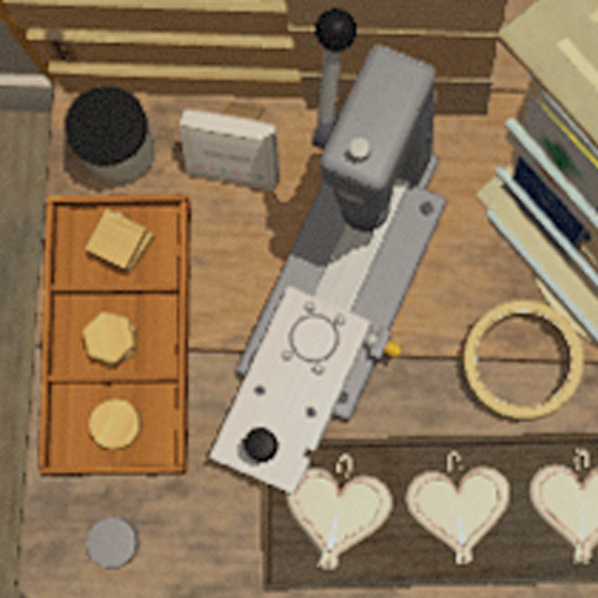

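View pics/scene0z.png

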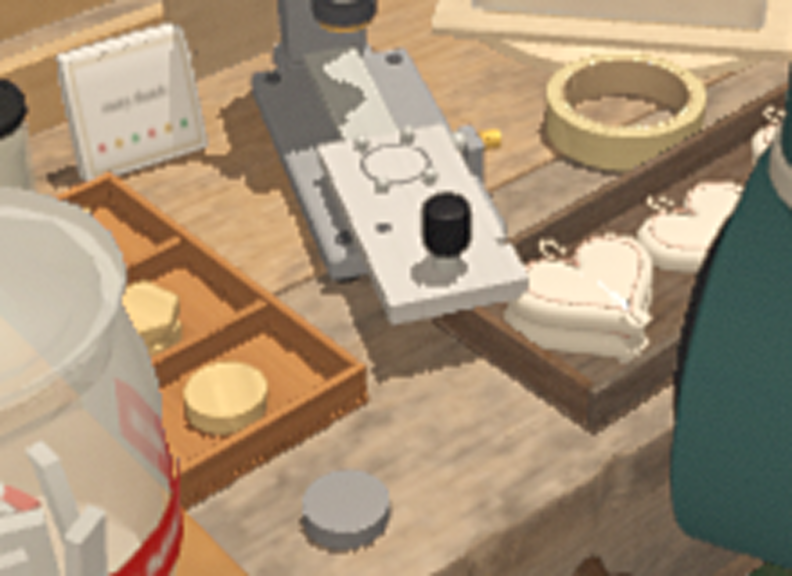

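```bash
cat >> h.py <<'E'
def down(a):
    "tool pointing down, tool x at world angle a(deg); jaw axis z = a+90"
    a=np.radians(a);x=[np.cos(a),np.sin(a),0];y=[0,0,-1];return R.from_matrix(np.column_stack([x,y,np.cross(x,y)])).as_rotvec()
E
python3 - <<'E'
from h import *
u=np.array([.4493,-.8934])
for r,z in((380,400),(400,400),(420,450),(380,450),(400,330)):
    print(r,z,solver.inverse_kinematics(np.r_[u*r,z],sense()["tcp_rot"]))
for p,a in(((430,110,290),-20),((430,110,290),-90),((441,211,20),3),((511,54,60),-20)):
    print(p,a,solver.inverse_kinematics(np.array(p,float),down(a)))
E
```

```text
380 400 [-1.17196166e+00 -5.17282942e-01  1.71128526e+00 -2.27681380e-05
  1.94846852e+00 -6.69310235e-02]
400 400 [-1.16860220e+00 -4.73474369e-01  1.68322323e+00 -1.94748855e-05
  1.93272204e+00 -6.35700654e-02]
420 450 [-1.16556312e+00 -4.02211397e-01  1.55221259e+00 -1.70363893e-05
  1.99246976e+00 -6.05310610e-02]
380 450 [-1.17196166e+00 -4.86246816e-01  1.60844088e+00 -2.34975032e-05
  2.02027677e+00 -6.69328371e-02]
400 330 [-1.16860220e+00 -5.01881886e-01  1.81543776e+00 -1.88372815e-05
  1.82891502e+00 -6.35679783e-02]
(430, 110, 290) -20 [ 0.19295918 -0.40749337  1.81576814  0.          1.73331788 -1.02877129]
(430, 110, 290) -90 [ 0.19295918 -0.40749337  1.81576814  0.          1.73331788  0.19295918]
(441, 211, 20) 3 [ 3.94082110e-01 -1.53161992e-01  2.06147855e+00 -4.44089210e-16
  1.23327609e+00 -1.22907409e+00]
(511, 54, 60) -20 [ 5.56381732e-02 -1.37885067e-01  1.97752303e+00  4.44089210e-16
  1.30195470e+00 -1.16609230e+00]
```

```bash
python3 - <<'E'
from h import *
arm.movej([-1.143,-0.486,1.608,0,2.02,-0.067])
arm.movej([0.1930,-0.486,1.608,0,2.02,-1.0288])
arm.movej([0.19295918,-0.40749337,1.81576814,0,1.73331788,-1.02877129])
arm.wait(0.2)
s=sense();d=get_image("wrist");d["T"]=wristT(d,s)
np.savez("w1.npz",**d);cv2.imwrite("pics/w1.png",d["image"])
print(s["time_s"],s["tool_pos"],s["ft_force"],s["tcp_rot"],down(-20))
E
```

```text
4.3667 [430.1955941  109.96599943 291.86071644] [-0.81461594 -1.04360376  0.03167331] [-1.55241552  0.27199538 -0.27603215] [-1.55338627  0.27390391 -0.27390391]
```

View pics/w1.png

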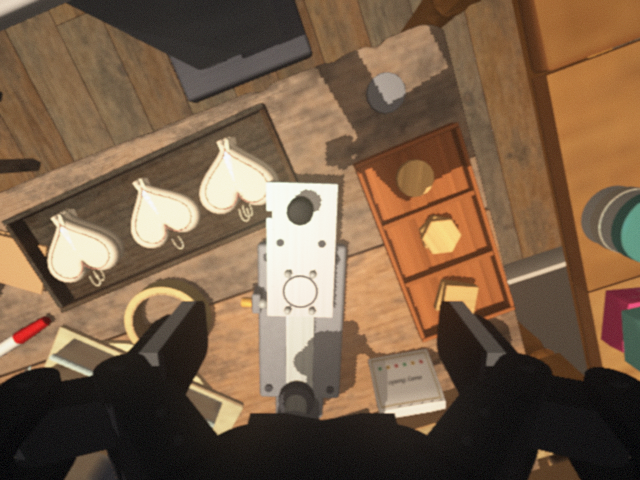

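The wrist view shows the round blank in arm shadow at (416,179), the nest ring at (300,291), the knob top at (301,210), the hexes at (440,233) and the squares at (459,290). Next I'll measure precisely.

```bash
python3 - <<'E'
from h import *
d=dict(np.load("w1.npz"));T=d["T"];im=d["image"]
z=lambda a,b,c,e,n:cv2.imwrite(f"pics/{n}.png",cv2.resize(im[a:b,c:e],None,fx=6,fy=6,interpolation=cv2.INTER_CUBIC))
z(240,335,250,350,"w1nest");z(140,220,370,470,"w1round")
hsv=cv2.cvtColor(im,cv2.COLOR_BGR2HSV)
# slide plate mask
m=((hsv[...,1]<40)&(hsv[...,2]>150)).astype(np.uint8);m[:170]=0;m[330:]=0;m[:,:255]=0;m[:,350:]=0
c=max(cv2.findContours(m,0,1)[0],key=cv2.contourArea);print(cv2.minAreaRect(c))
ys=np.arange(250,315,4)
L=[];Rr=[]
g=cv2.GaussianBlur(cv2.cvtColor(im,cv2.COLOR_BGR2GRAY),(3,3),0).astype(float)
for y in range(190,310,4):
    xs=np.where(m[y])[0]
    if len(xs): L.append(onplane(d,xs[0]-.5,y,42,T)); Rr.append(onplane(d,xs[-1]+.5,y,42,T))
L=np.array(L);Rr=np.array(Rr)
for Q in(L,Rr):
    l=cv2.fitLine(Q[:,:2].astype(np.float32),cv2.DIST_HUBER,0,.01,.01).ravel();print(l,np.degrees(np.arctan2(l[1],l[0])))
print(L[:,:2].round(0)[::6],Rr[:,:2].round(0)[::6])
# knob
m=(hsv[...,2]<60).astype(np.uint8);m[:190]=0;m[230:]=0;m[:,:280]=0;m[:,325:]=0
c=max(cv2.findContours(m,0,1)[0],key=cv2.contourArea);print("knob",cv2.boundingRect(c),cv2.minEnclosingCircle(c))
for n,u,v in(("nest",300,291),("knob",301,210),("round",416,179),("tr",457,124),("tl",357,167),("bl",420,337),("br",512,305)):
    print(n,bydepth(d,u,v,T).round(1),onplane(d,u,v,42,T).round(1))
dz=d["range_z"]
E
```

```text
((299.5, 250.0), (89.0, 158.0), 0.0)
[  0.8819229   -0.47139367 462.6739      27.560349  ] -28.124802
[ 9.6422642e-01 -2.6507998e-01  4.8299637e+02  1.0933506e+02] -15.371703
[[396.  49.]
 [425.  56.]
 [447.  41.]
 [469.  23.]
 [494.  13.]] [[425. 128.]
 [448. 118.]
 [471. 108.]
 [500. 108.]
 [525.  98.]]Traceback (most recent call last):
  File "<stdin>", line 21, in <module>
ValueError: max() iterable argument is empty
```

View pics/w1nest.png

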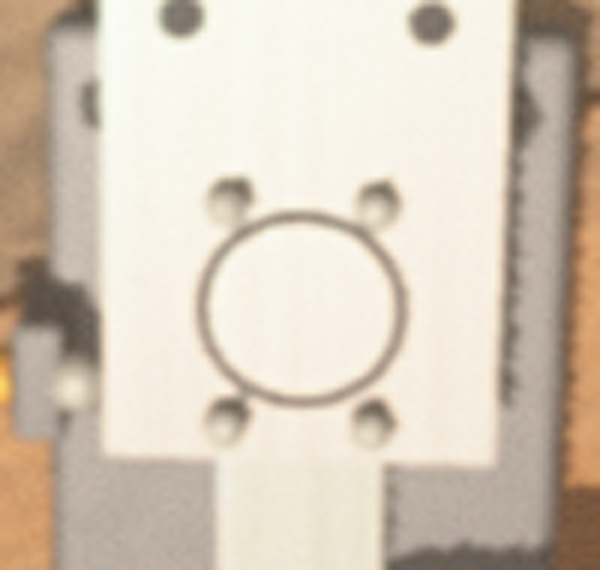

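View pics/w1round.png

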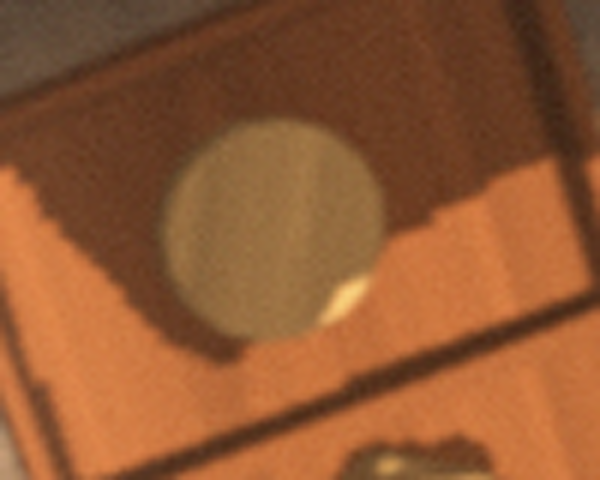

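```bash
python3 - <<'E'
from h import *
d=dict(np.load("w1.npz"));T=d["T"];im=d["image"];hsv=cv2.cvtColor(im,cv2.COLOR_BGR2HSV)
f=lambda x,y,ox,oy:(ox+(x+.5)/6-.5,oy+(y+.5)/6-.5)
def P(n,x,y,z,ox=250,oy=240):
    p=onplane(d,*f(x,y,ox,oy),z,T);print(n,p.round(1));return p
nest=P("nest",301,309,42)
a=P("L0",98,0,42);b=P("L1",102,455,42);c=P("R0",517,0,42);e=P("R1",497,465,42)
for p,q in((a,b),(c,e)): v=(q-p);print("ang",np.degrees(np.arctan2(v[1],v[0])))
v=e-b;print("rear width",np.linalg.norm(v),np.degrees(np.arctan2(v[1],v[0])),"front w",np.linalg.norm(c-a))
rb=P("round",274,229.5,17,370,140)
for n,x,y in(("x0",163,229),("x1",385,229),("y0",274,117),("y1",274,342)):P(n,x,y,17,370,140)
m=(im.max(2)<85).astype(np.uint8);m[:192]=0;m[228:]=0;m[:,:282]=0;m[:,324:]=0
cc=max(cv2.findContours(m,0,1)[0],key=cv2.contourArea);print("knob",cv2.boundingRect(cc),cv2.minEnclosingCircle(cc))
cv2.imwrite("pics/w1knob.png",cv2.resize(im[180:240,260:350],None,fx=6,fy=6,interpolation=cv2.INTER_CUBIC))
# top view
t=dict(np.load("top0.npz"));ti=t["image"]
cv2.imwrite("pics/t_round.png",np.hstack([cv2.resize(ti[240:280,185:240],None,fx=7,fy=7,interpolation=cv2.INTER_CUBIC),cv2.resize(ti[205:245,255:310],None,fx=7,fy=7,interpolation=cv2.INTER_CUBIC)]))
E
```

```text
nest [514.9  52.3  42. ]
L0 [448.3  39.8  42. ]
L1 [529.4   7.4  42. ]
R0 [473.4 108.6  42. ]
R1 [556.4  75.3  42. ]
ang -21.777145781433582
ang -21.846840749643935
rear width 73.10947901357476 68.36397065153157 front w 73.25196604162132
round [444.8 209.7  17. ]
x0 [437.9 191.2  17. ]
x1 [451.5 228.3  17. ]
y0 [425.9 215.3  17. ]
y1 [464.2 204.1  17. ]
knob (290, 197, 23, 24) ((301.6515197753906, 208.65151977539062), 12.54578685760498)
```

View pics/w1knob.png

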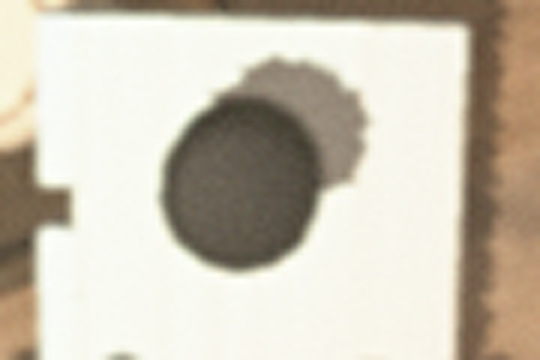

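View pics/t_round.png

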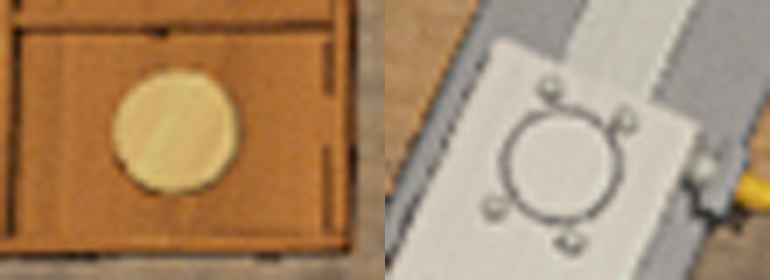

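```bash
python3 - <<'E'
from h import *
t=dict(np.load("top0.npz"));d=dict(np.load("w1.npz"));T=d["T"]
print(onplane(t,209.6,258.3,17),onplane(t,280,228.1,42))
print("knob w", onplane(d,260+(241.5/6)-.5,180+183.5/6-.5,80,T), "top",onplane(t,262,266.5,80))
print(solver.inverse_kinematics(np.array([444.,210,90]),down(3)),solver.inverse_kinematics(np.array([444.,210,90]),down(-21.8)))
E
```

```text
[442.95546815 212.29433568  17.        ] [513.37353832  53.92894063  42.        ]
knob w [424.78895865  88.97325929  80.        ] top [421.9107543   86.22508293  80.        ]
[ 3.89851674e-01 -2.19354269e-01  1.99619434e+00 -4.44089210e-16
  1.36475258e+00 -1.23330453e+00] [ 0.38985167 -0.21935427  1.99619434  0.          1.36475258 -0.80046288]
```

```bash
python3 - <<'E'
from h import *
arm.goto([444,210.5,80],down(3))
command_gripper(0.66,40)
arm.wait(0.1)
s=sense();d=get_image("wrist");d["T"]=wristT(d,s)
np.savez("w2.npz",**d);cv2.imwrite("pics/w2.png",d["image"])
print(s["time_s"],s["tool_pos"],s["ft_force"],s["gripper_width"])
E
```

```text
5.8417 [444.08861696 210.44114687  80.17907013] [-0.20012894 -0.27291085  0.34534937] 0.6587567140100485
```

View pics/w2.png

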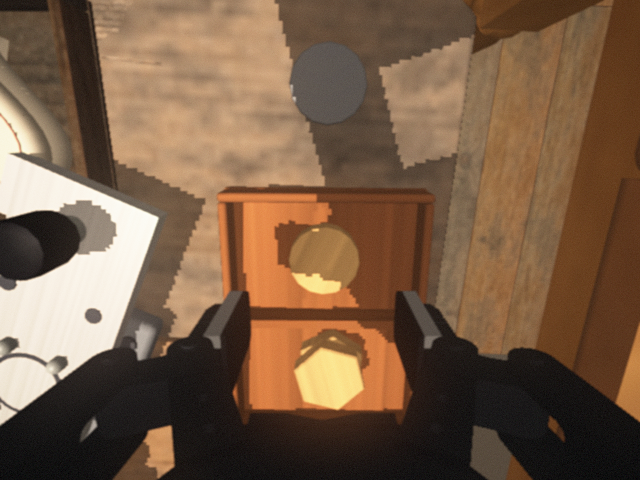

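The tray is square to the view. The round blank spans about (290–359, 224–294), centred at about (324,259).

```bash
python3 - <<'E'
from h import *
d=dict(np.load("w2.npz"));T=d["T"];im=d["image"]
for u,v in((324,259),(290,259),(359,259),(324,223.5),(324,294.5)):print(onplane(d,u,v,17,T).round(1))
cv2.imwrite("pics/w2z.png",cv2.resize(im[205:310,270:380],None,fx=5,fy=5,interpolation=cv2.INTER_CUBIC))
print([onplane(d,u,v,24,T).round(1) for u,v in((220,198),(434,198))])
E
```

```text
[443.9 210.3  17. ]
[444.9 191.4  17. ]
[442.9 229.7  17. ]
[423.7 209.2  17. ]
[465.2 211.4  17. ]
[array([411.4, 155. ,  24. ]), array([405.7, 264.8,  24. ])]
```

View pics/w2z.png

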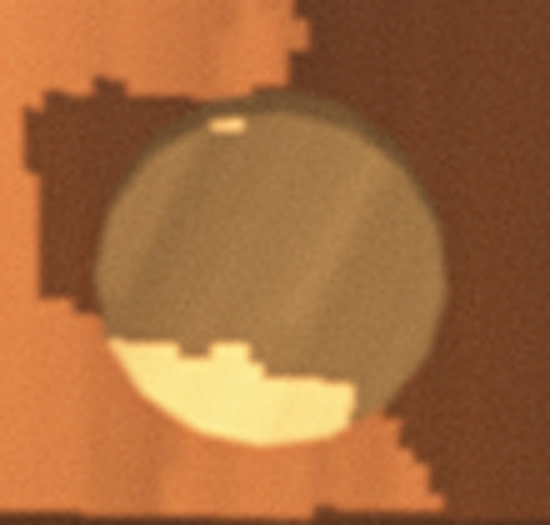

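```bash
python3 - <<'E'
from h import *
arm.move_linear([444.5,210.3,28],down(3),velocity=80)
command_gripper(0.56)
r=arm.move_linear([444.5,210.3,-4],velocity=20,max_force=4)
s=sense();print(r,s["time_s"],s["tool_pos"],s["ft_force"],s["gripper_width"])
E
```

```text
True 8.1167 [444.49660492 210.3346803    2.31768312] [-1.82871948 -1.03143695  7.98473731] 0.5584666486580487
```

```bash
python3 - <<'E'
from h import *
arm.move_linear([444.5,210.3,5.3],velocity=20)
command_gripper(0.3,40)
s=sense();print(s["time_s"],s["tool_pos"],s["ft_force"],s["gripper_width"])
arm.move_linear([444.5,210.3,70],velocity=100)
arm.wait(0.1)
s=sense();d=get_image("wrist");d["T"]=wristT(d,s)
np.savez("w3.npz",**d);cv2.imwrite("pics/w3.png",d["image"])
print(s["time_s"],s["tool_pos"],s["ft_force"],s["gripper_width"])
E
```

```text
8.7 [444.61123882 210.34106887   5.5617416 ] [-0.70726763  0.35230727  4.54171716] 0.4403947844761148
9.6 [444.12807002 210.14086302  69.15930877] [-0.32815784  0.17240652 -0.30755062] 0.44646347554850363
```

View pics/w3.png

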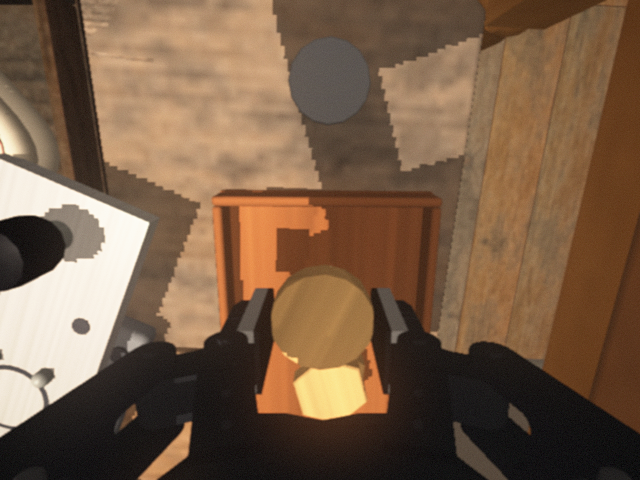

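The blank is held, with its top face at about (272–374, 275–369) between the pads. I'll measure its offset in the hand.

```bash
python3 - <<'E'
from h import *
d=dict(np.load("w3.npz"));im=d["image"]
cv2.imwrite("pics/w3z.png",cv2.resize(im[255:380,255:395],None,fx=5,fy=5,interpolation=cv2.INTER_CUBIC))
E
```

```text
(no output)
```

View pics/w3z.png

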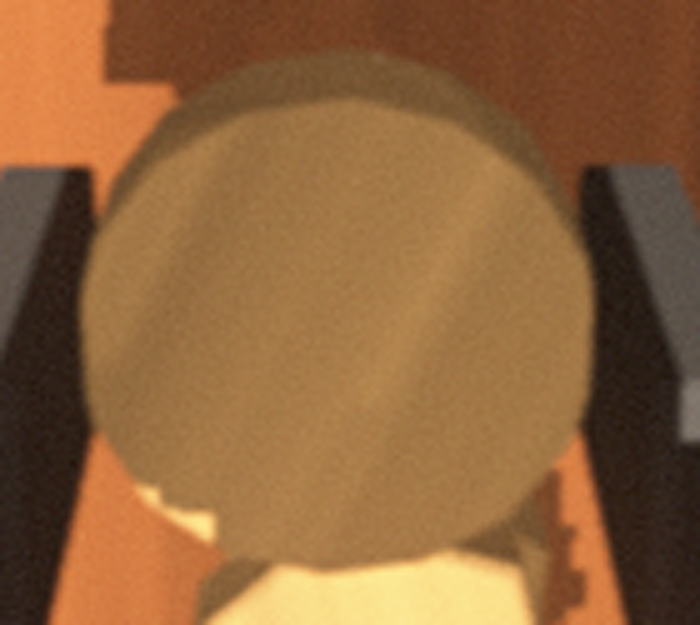

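```bash
python3 - <<'E'
from h import *
d=dict(np.load("w3.npz"));H=d["hand_eye"];K=d["K"]
def tool(u,v,y):
    r=H[:3,:3]@np.array([(u-K[0,2])/K[0,0],-(v-K[1,2])/K[1,1],-1]);p=H[:3,3];return p+r*(y-p[1])/r[1]
f=lambda x,y:(255+(x+.5)/5-.5,255+(y+.5)/5-.5)
for x,y in((338,98),(338,570),(80,325),(596,325),(338,331)):print(tool(*f(x,y),-11.5).round(2))
a=np.radians(-21.8);px=np.array([np.cos(a),np.sin(a)])
n=np.array([514.2,53]);p=n+10*px
arm.goto([*(p),110],down(-21.8))
arm.wait(0.2)
s=sense();d=get_image("wrist");d["T"]=wristT(d,s)
np.savez("w4.npz",**d);cv2.imwrite("pics/w4.png",d["image"]);im=d["image"]
cv2.imwrite("pics/w4z.png",cv2.resize(im[170:330,240:400],None,fx=3.75,fy=3.75,interpolation=cv2.INTER_CUBIC))
print(s["time_s"],s["tool_pos"],s["ft_force"],s["gripper_width"])
E
```

```text
[-19.13 -11.5   -1.14]
[ 19.34 -11.5   -1.15]
[ -1.31 -11.5  -20.18]
[ -1.32 -11.5   17.89]
[ -0.83 -11.5   -1.14]
10.6083 [523.10333005  50.26462108 109.66964227] [-0.89406623 -0.50077334 -0.43740887] 0.4490229580962324
```

View pics/w4.png

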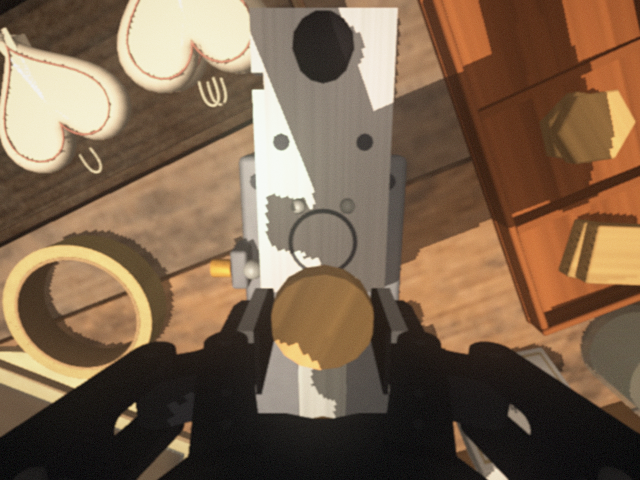

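View pics/w4z.png

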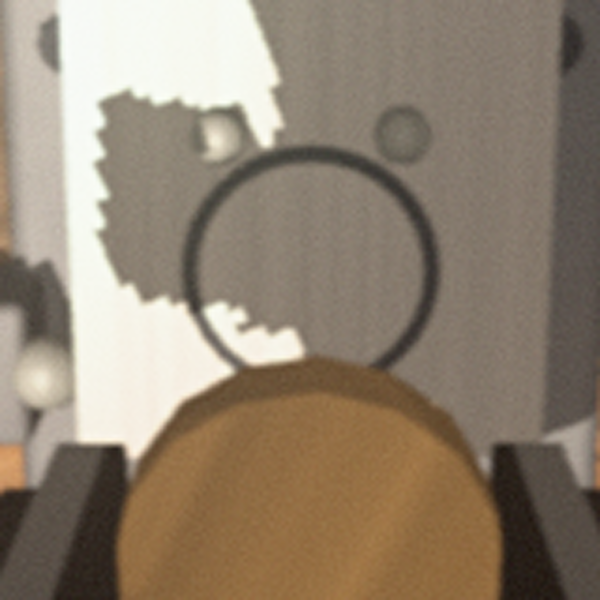

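```bash
python3 - <<'E'
from h import *
d=dict(np.load("w4.npz"));T=d["T"];s=3.75
f=lambda x,y:(240+(x+.5)/s-.5,170+(y+.5)/s-.5)
W=lambda x,y,z:onplane(d,*f(x,y),z,T)
tp=np.array([523.103,50.265]);a=np.radians(-21.8);px=np.array([np.cos(a),np.sin(a)]);py=np.array([-px[1],px[0]])
def rel(n,p):q=p[:2]-tp;print(n,p.round(1),"rel tool x %.2f z %.2f"%(q@px,q@py))
rel("ring",W(310.5,272,42));rel("ringtop",W(310.5,153,42))
print("ring dia",np.linalg.norm(W(186,272,42)-W(435,272,42)))
l,r=W(72,267,42),W(553,267,42);print("slide w",np.linalg.norm(l-r));rel("mid",(l+r)/2)
l2,r2=W(60,10,42),W(561,10,42);rel("mid2",(l2+r2)/2);print("w",np.linalg.norm(l2-r2))
m=(l+r)/2-(l2+r2)/2;print("axis",np.degrees(np.arctan2(m[1],m[0])))
p1,p2=W(216,138,50),W(403,134,50);rel("pinL",p1);rel("pinR",p2);print("pin sep",np.linalg.norm(p1-p2)); q=p2-p1;print(np.degrees(np.arctan2(q[1],q[0]))-90)
k=onplane(d,323,47,80,T);rel("knob",k)
E
```

```text
ring [515.2  52.5  42. ] rel tool x -8.17 z -0.90
ringtop [498.4  59.1  42. ] rel tool x -26.26 z -0.94
ring dia 37.26168283855492
slide w 71.91044936391702
mid [514.6  53.   42. ] rel tool x -8.95 z -0.61
mid2 [479.1  66.8  42. ] rel tool x -46.96 z -0.98
w 71.3944267459473
axis -21.234289461406785
pinL [490.   48.2  50. ] rel tool x -29.94 z -14.21
pinR [499.2  72.8  50. ] rel tool x -30.55 z 12.02
pin sep 26.23571119077074
-20.45317234259514
knob [429.4  86.8  80. ] rel tool x -100.54 z -0.87
```

```bash
cat >> h.py <<'E'
A=-21.5
a_=np.radians(A);px=np.array([np.cos(a_),np.sin(a_)]);py=np.array([-px[1],px[0]])
def settle(xy,z,a=A,v=60,n=2,fin=.15):
    "line to the pose, then correct the residual"
    c=np.r_[xy,z].astype(float);arm.move_linear(c,down(a),velocity=v)
    for _ in range(n):
        arm.wait(fin);e=np.r_[xy,z]-sense()["tool_pos"]
        if np.linalg.norm(e)<.25:break
        c=c+e;arm.move_linear(c,down(a),velocity=20)
    return c
E
python3 - <<'E'
from h import *
tp=np.array([523.103,50.265])+px*-8.3+py*.2
print(tp)
c=settle(tp,56.5)
arm.wait(.1)
s=sense();d=get_image("wrist");d["T"]=wristT(d,s)
np.savez("w5.npz",**d);im=d["image"]
cv2.imwrite("pics/w5z.png",cv2.resize(im[200:380,225:425],None,fx=4,fy=4,interpolation=cv2.INTER_CUBIC)[:600])
print(c,s["time_s"],s["tool_pos"],s["ft_force"],s["tcp_rot"],down(A))
E
```

```text
[515.45383443  53.4930437 ]
[515.45912085  53.46226823  56.48811549] 12.6167 [515.44990091  53.44567452  56.47730593] [1.09671821 0.34980364 0.42325909] [-1.55070317  0.29444723 -0.29441424] [-1.55067275  0.29440442 -0.29440442]
```

View pics/w5z.png

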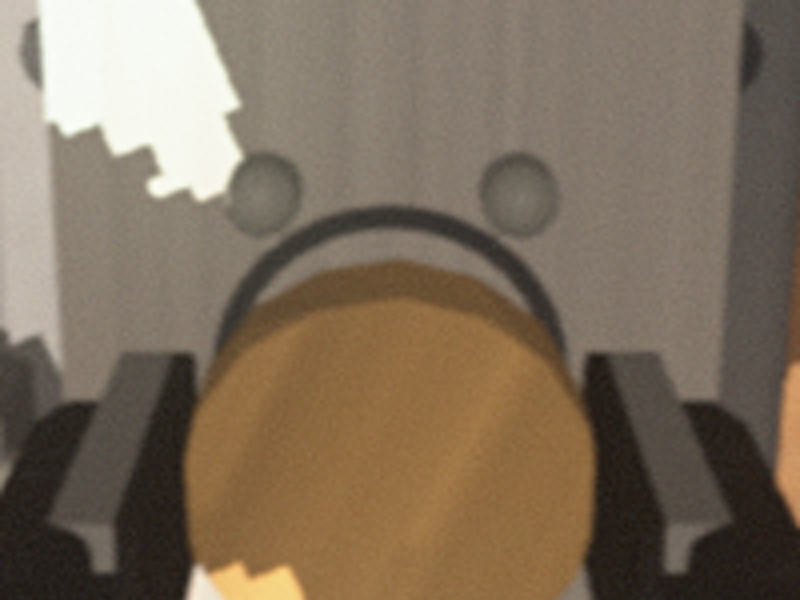

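```bash
python3 - <<'E'
from h import *
d=dict(np.load("w5.npz"));T=d["T"];s=4
f=lambda x,y:(225+(x+.5)/s-.5,200+(y+.5)/s-.5)
tp=np.array([515.45,53.446])
def rel(n,x,y,z):q=onplane(d,*f(x,y),z,T)[:2]-tp;print(n,"x %.2f y %.2f"%(q@px,q@py))
for z in(46,50):rel("pinL",264,193,z);rel("pinR",519,193,z)
rel("ringtop-18.6",391,216,42)
# blank, front edge top & bottom edge, widest row
z=56.48
rel("blank top front",391,297,z+11.5);rel("blank bottom front",391,262,z-.5)
rel("L",185,470,z+11.5);rel("R",597,470,z+11.5)
d=dict(np.load("w4.npz"));T=d["T"]
E
```

```text
pinL x -21.87 y -13.92
pinR x -21.87 y 12.17
pinL x -23.06 y -13.58
pinR x -23.06 y 11.82
ringtop-18.6 x -18.15 y -0.92
blank top front x -18.75 y -0.93
blank bottom front x -17.88 y -0.93
L x -1.82 y -19.90
R x -1.82 y 18.03
```

```bash
python3 - <<'E'
from h import *
tp=np.array([515.45,53.46])-.3*px
arm.move_linear([*tp,51],velocity=40)
r=arm.move_linear([*tp,41.5],velocity=12,max_force=5)
s=sense();d=get_image("wrist");d["T"]=wristT(d,s)
np.savez("w6.npz",**d);im=d["image"]
cv2.imwrite("pics/w6z.png",cv2.resize(im[200:380,225:425],None,fx=4,fy=4,interpolation=cv2.INTER_CUBIC)[:600])
print(r,s["time_s"],s["tool_pos"],s["ft_force"],s["gripper_width"])
E
```

```text
True 13.625 [515.15675112  53.51246905  42.54715621] [ 0.08931362 -0.23112747  4.9732277 ] 0.4456526688525473
```

View pics/w6z.png

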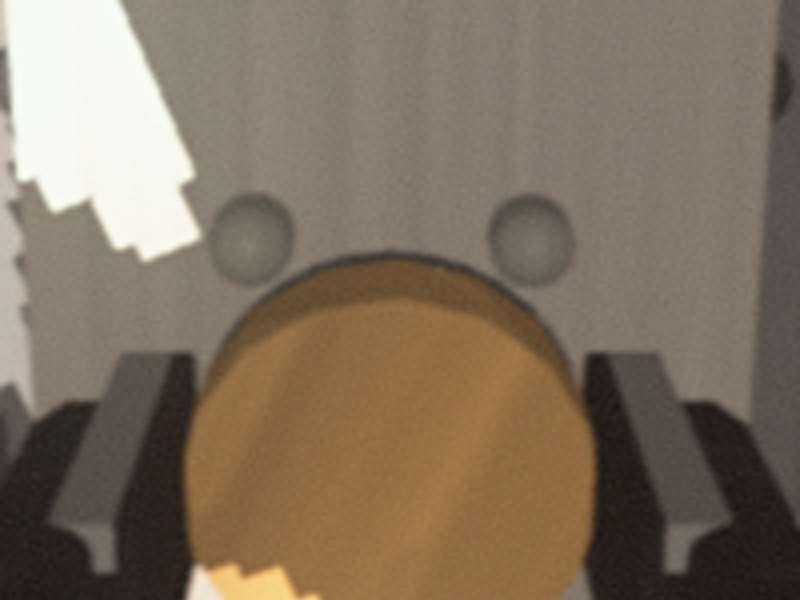

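The contact height of 42.55 mm matches "seated on the plate" with no side force, so I'll release and check.

```bash
python3 - <<'E'
from h import *
tp=np.array([515.15,53.51])
command_gripper(0.6)
arm.move_linear([*tp,110],velocity=120)
arm.wait(.15)
s=sense();d=get_image("wrist");d["T"]=wristT(d,s)
np.savez("w7.npz",**d);im=d["image"];cv2.imwrite("pics/w7.png",im)
cv2.imwrite("pics/w7z.png",cv2.resize(im[200:320,250:400],None,fx=5,fy=5,interpolation=cv2.INTER_CUBIC)[:600])
print(s["time_s"],s["tool_pos"],s["ft_force"],s["gripper_width"])
T=d["T"]
for u,v in((323,258),(323,250),(315,262),(330,255)):print(bydepth(d,u,v,T))
E
```

```text
14.825 [514.73705093  53.46216055 108.99682331] [ 0.77663573 -0.15564633 -0.27949772] 0.5987752153901285
[511.9023589   53.89411654  53.14185818]
[508.25801166  55.32908559  51.29633738]
[512.70974127  48.93850889  52.22061977]
[511.7250762   57.98465494  53.07581693]
```

View pics/w7.png

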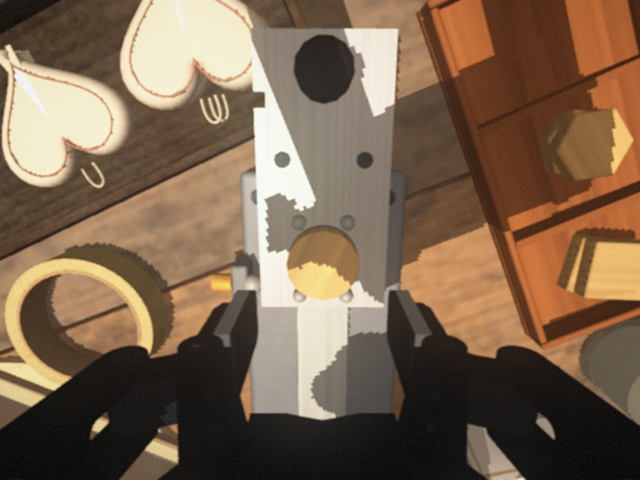

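View pics/w7z.png

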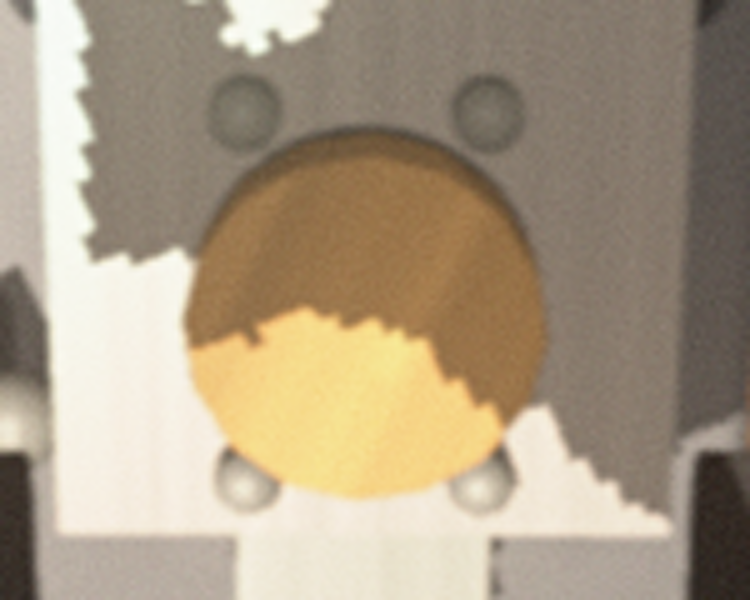

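The blank sits flat between all four pins: ring and pins are symmetric, and its top is at about 53 mm. Now the knob.

```bash
python3 - <<'E'
from h import *
k=np.array([515.0,53.5])-95*px
arm.move_linear([*k,110],down(A),velocity=150)
arm.wait(.1)
s=sense();d=get_image("wrist");d["T"]=wristT(d,s);np.savez("w8.npz",**d);im=d["image"];cv2.imwrite("pics/w8.png",im)
print(k,s["time_s"],s["tool_pos"])
E
```

```text
[426.61033104  88.31761654] 15.7583 [427.17927699  88.09655205 109.98003757]
```

View pics/w8.png

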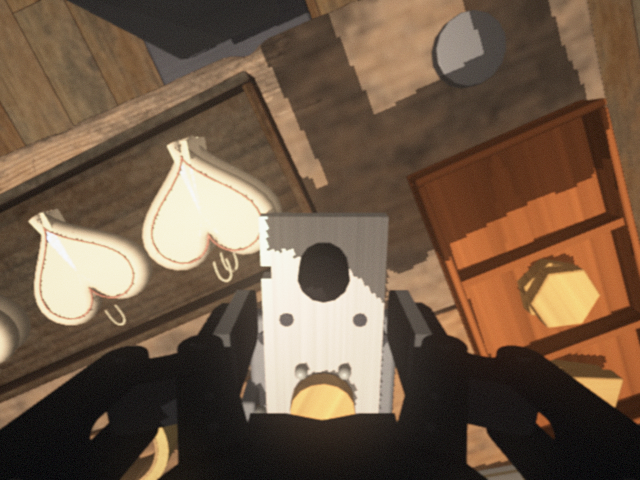

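```bash
python3 - <<'E'
from h import *
d=dict(np.load("w8.npz"));T=d["T"]
p=onplane(d,324,273,80,T);q=p[:2]-np.array([427.18,88.1]);print(p,q@px,q@py)
k=np.array([426.9,88.2])
command_gripper(0.55,40)
r=arm.move_linear([*k,52],velocity=60,max_force=6)
s=sense();print(r,s["time_s"],s["tool_pos"],s["ft_force"])
command_gripper(0.1,40)
arm.wait(.1);s=sense();print(s["time_s"],s["tool_pos"],s["ft_force"],s["gripper_width"])
E
```

```text
[423.6575274   89.31537209  80.        ] -3.722805749876144 -0.16018698806921258
False 17.15 [427.10706602  88.24186851  52.37449343] [-0.07452068 -0.2909926  -0.02576555]
17.5667 [427.29676062  88.68092363  52.59242057] [0.38058138 5.63091635 2.52033252] 0.28908373581555935
```

```bash
python3 - <<'E'
from h import *
S=np.array([427.25,88.6])
for t,v in((15,40),(50,60),(95,60)):
    r=arm.move_linear([*(S+px*t),52.4],velocity=v,max_force=25)
    s=sense();f=s["ft_force"];q=s["tool_pos"][:2]-S
    print(t,r,s["time_s"],"x %.2f y %.2f"%(q@px,q@py),"fx %.1f fy %.1f fz %.1f"%(f[:2]@px,f[:2]@py,f[2]),s["gripper_width"])
d=get_image("wrist");s=sense();d["T"]=wristT(d,s);np.savez("w9.npz",**d);cv2.imwrite("pics/w9.png",d["image"])
E
```

```text
15 False 18.1 x 15.34 y 0.06 fx 3.5 fy 1.1 fz -0.8 0.2914620440183494
50 False 18.8333 x 50.44 y -0.05 fx 6.9 fy -1.0 fz 1.0 0.2904658531617505
95 False 19.7333 x 95.20 y -0.19 fx 3.4 fy -4.4 fz 3.0 0.2866857577578428
```

View pics/w9.png

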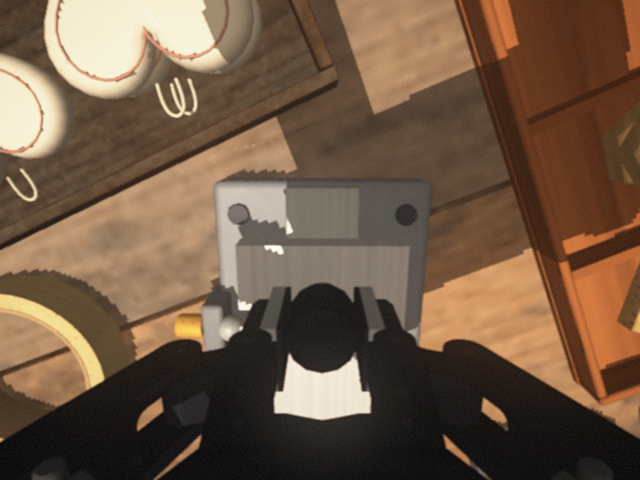

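```bash
python3 - <<'E'
from h import *
S=np.array([427.25,88.6])
for t in(102,104,105,106,107,108):
    r=arm.move_linear([*(S+px*t-py*.6),52.0],velocity=15,max_force=20)
    f1=sense()["ft_force"];arm.wait(.2)
    s=sense();f=s["ft_force"];q=s["tool_pos"][:2]-S
    print(t,r,"%.2f"%s["time_s"],"x %.2f y %.2f"%(q@px,q@py),"fx mov %.1f"%(f1[:2]@px)," fx %.1f fy %.1f fz %.1f"%(f[:2]@px,f[:2]@py,f[2]))
d=get_image("wrist");s=sense();d["T"]=wristT(d,s);np.savez("w10.npz",**d);im=d["image"];cv2.imwrite("pics/w10.png",cv2.resize(im[220:370,190:340],None,fx=4,fy=4,interpolation=cv2.INTER_CUBIC))
E
```

```text
102 False 20.60 x 102.35 y -0.30 fx mov 2.8  fx 3.9 fy -0.8 fz 5.2
104 False 21.08 x 103.59 y -0.30 fx mov -4.4  fx -3.9 fy -1.0 fz 10.3
105 False 21.53 x 104.14 y -0.27 fx mov -9.6  fx -10.1 fy -1.6 fz 13.0
106 False 21.98 x 105.14 y -0.27 fx mov -9.9  fx -9.2 fy -1.2 fz 12.0
107 False 22.43 x 107.08 y -0.28 fx mov -0.2  fx 0.6 fy -0.3 fz 6.3
108 False 22.88 x 108.20 y -0.28 fx mov 0.9  fx 2.2 fy -0.9 fz 5.8
```

View pics/w10.png

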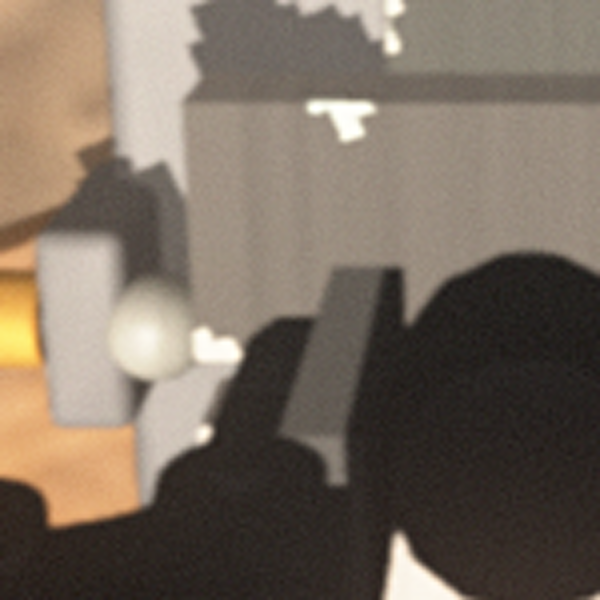

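```bash
python3 - <<'E'
from h import *
S=np.array([427.25,88.6])
for t in(108.5,109,109.5,110):
    r=arm.move_linear([*(S+px*t-py*.6),52.4],velocity=10,max_force=12)
    f1=sense()["ft_force"];arm.wait(.25)
    s=sense();f=s["ft_force"];q=s["tool_pos"][:2]-S
    print(t,r,"%.2f"%s["time_s"],"x %.2f y %.2f"%(q@px,q@py),"fx mov %.1f"%(f1[:2]@px)," fx %.1f fy %.1f fz %.1f"%(f[:2]@px,f[:2]@py,f[2]))
d=get_image("wrist");s=sense();d["T"]=wristT(d,s);np.savez("w11.npz",**d);im=d["image"];cv2.imwrite("pics/w11.png",cv2.resize(im[220:370,190:340],None,fx=4,fy=4,interpolation=cv2.INTER_CUBIC))
E
```

```text
108.5 False 23.43 x 108.38 y -0.32 fx mov -1.1  fx -1.5 fy 1.3 fz 4.6
109 False 23.93 x 108.87 y -0.33 fx mov -0.2  fx -1.8 fy 1.3 fz 5.9
109.5 False 24.43 x 109.35 y -0.35 fx mov -0.9  fx -1.0 fy 1.2 fz 5.6
110 False 24.93 x 109.86 y -0.34 fx mov -1.3  fx -1.7 fy 2.2 fz 5.2
```

View pics/w11.png

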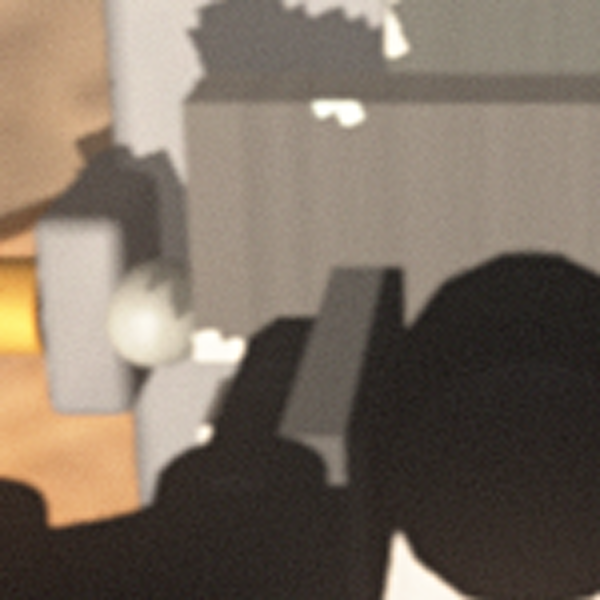

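```bash
python3 - <<'E'
from h import *
def rel(n,u,v,z,s0):
    d=dict(np.load(n+".npz"));p=onplane(d,u,v,z,d["T"])[:2]-s0;return np.array([p@px,p@py]).round(1)
N=np.array([515.15,53.5])
d=dict(np.load("w8.npz"));cv2.imwrite("pics/w8z.png",cv2.resize(d["image"][195:320,240:400],None,fx=4.8,fy=4.8,interpolation=cv2.INTER_CUBIC))
d=dict(np.load("w1.npz"))
f=lambda x,y:(260+(x+.5)/6-.5,180+(y+.5)/6-.5)
print("w1 front",rel("w1",*f(250,17),42,N),"notch",rel("w1",*f(50,205),42,N))
g=lambda x,y:(190+(x+.5)/4-.5,220+(y+.5)/4-.5)
for n,y in(("w10",328),("w11",315)):
    print(n,"front",rel(n,*g(400,100),42,N),"ball",rel(n,*g(150,y),36,N),rel(n,*g(150,y),42,N))
f7=lambda x,y:(250+(x+.5)/5-.5,200+(y+.5)/5-.5)
print("w7 rear",rel("w7",*f7(370,535),42,N),"ball",rel("w7",*f7(20,415),36,N),rel("w7",*f7(20,415),42,N))
E
```

```text
w1 front [-117.9   -0.9] notch [-84.9 -34.8]
w10 front [ -9.7 -14.2] ball [ 18.3 -42.9] [ 15.6 -41.3]
w11 front [ -8.  -14.2] ball [ 18.4 -42.9] [ 15.8 -41.3]
w7 rear [30.4 -0.4] ball [ 17.7 -41.9] [ 15.4 -40.8]
```

View pics/w8z.png

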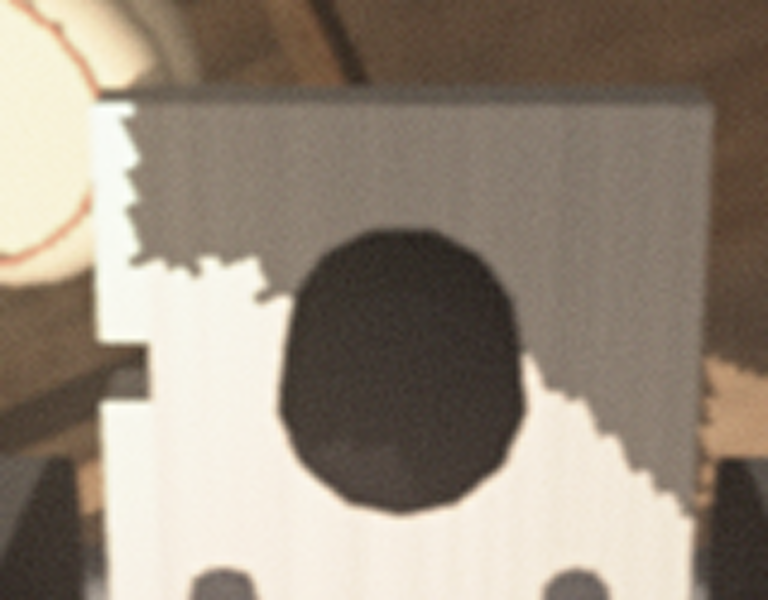

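The check exposes a mistake. The plunger ball is only about 18 mm inward of the drawn-out nest, not 25, so the slide was already about 7 mm in when I gripped it. The force pattern agrees: pull-in at 102, then a 10 N climb at 104–106. I've driven past the notch by about 7 mm, so I'll draw the slide back into it.

```bash
python3 - <<'E'
from h import *
S=np.array([427.25,88.6])
for t in(107.5,106,105,104,103.4,103):
    r=arm.move_linear([*(S+px*t-py*.5),52.4],velocity=12,max_force=25)
    arm.wait(.15)
    s=sense();f=s["ft_force"];q=s["tool_pos"][:2]-S
    print(t,r,"%.2f"%s["time_s"],"x %.2f y %.2f"%(q@px,q@py)," fx %.1f fy %.1f fz %.1f"%(f[:2]@px,f[:2]@py,f[2]))
d=get_image("wrist");s=sense();d["T"]=wristT(d,s);np.savez("w12.npz",**d);im=d["image"];cv2.imwrite("pics/w12.png",cv2.resize(im[220:370,190:340],None,fx=4,fy=4,interpolation=cv2.INTER_CUBIC))
E
```

```text
107.5 False 25.49 x 107.05 y -0.32  fx -4.6 fy 2.2 fz 7.3
106 False 25.92 x 105.42 y -0.34  fx -5.5 fy 1.9 fz 8.1
105 False 26.32 x 104.51 y -0.32  fx -4.7 fy 1.5 fz 7.8
104 False 26.72 x 103.67 y -0.34  fx -3.0 fy 2.2 fz 7.2
103.4 False 27.12 x 103.21 y -0.33  fx -0.4 fy 1.6 fz 6.4
103 False 27.52 x 103.02 y -0.36  fx 1.7 fy 2.6 fz 5.2
```

View pics/w12.png

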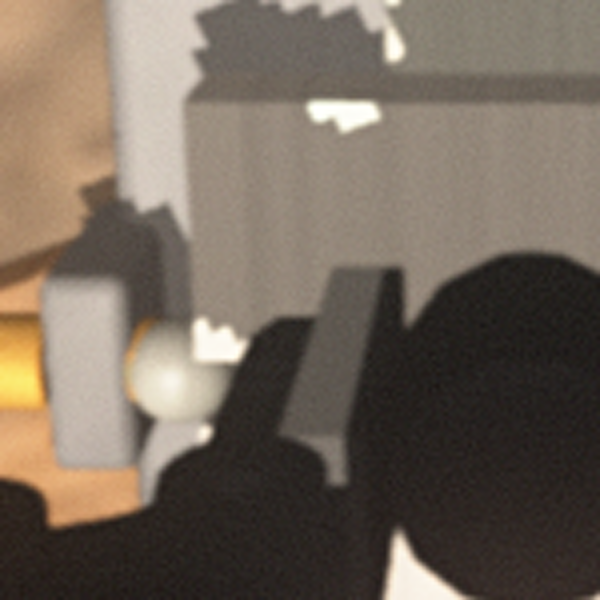

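The ball has now visibly entered the slide's edge, at about (175,370) in the crop versus x≈150 before, and the force along the axis is near zero. Last, a check of the blank and bystanders in the fixed cameras.

```bash
python3 - <<'E'
from h import *
arm.wait(.3)
for n in("scene","top"):
    d=get_image(n);im=d["image"]
    np.savez(n+"9.npz",**d)
    c=im[110:320,170:480] if n=="top" else im[200:380,180:420]
    cv2.imwrite(f"pics/{n}9.png",cv2.resize(c,None,fx=2.5,fy=2.5,interpolation=cv2.INTER_CUBIC))
s=sense();f=s["ft_force"];print(s["time_s"],f[:2]@px,f[:2]@py,f[2],s["tool_pos"],s["gripper_width"])
d=dict(np.load("w12.npz"));N=np.array([515.15,53.5])
g=lambda x,y:(190+(x+.5)/4-.5,220+(y+.5)/4-.5)
for n,u,v,z in(("front",400,100,42),("ball",175,372,36)):
    p=onplane(d,*g(u,v),z,d["T"])[:2]-N;print(n,p@px,p@py)
E
```

```text
27.9667 1.7186782826152907 2.3328539375351465 6.409220506555673 [522.96682348  50.5339496   52.5380968 ] 0.2896574860914415
front -14.864614510841845 -14.217954062152714
ball 18.473862454492032 -40.569534494753206
```

View pics/top9.png

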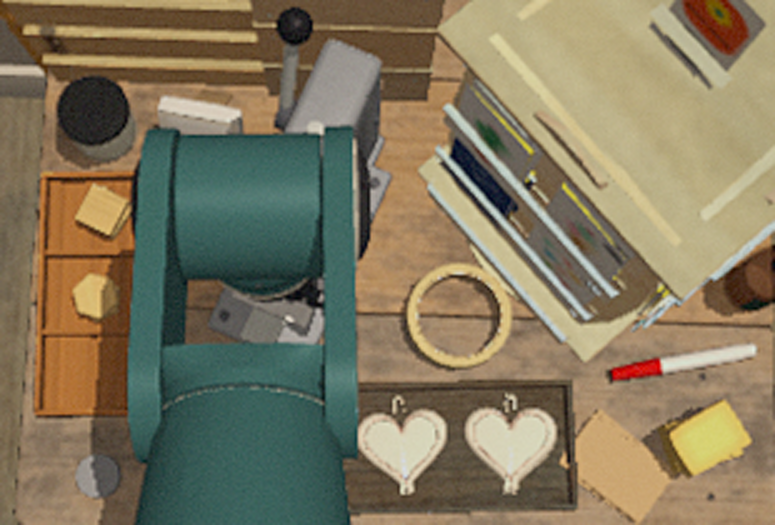

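View pics/scene9.png

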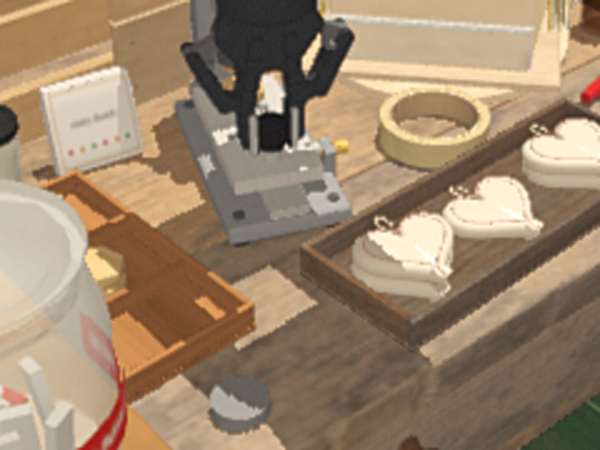

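```bash
python3 -c "
from h import *
close_job()
s=sense();print(s['time_s'],s['gripper_width'],s['ft_force'])"
```

```text
the job is handed in; nothing more can be done
the job is handed in; nothing more can be done
```

The blank is in the nest and the slide is in the notch with the knob held, but I ran about 7 mm past the notch first and had to draw it back. I had assumed the slide started fully drawn out, but it was already about 7 mm in. So the "stop without running on past" part was not met on the first pass.

- **Blank:** I took the round blank from the tray and laid it in the nest. After release it lay flat between the four pins, with its top at about 53 mm where 54 was expected.
- **Overshoot:** the ball's click came at about 103 mm of hand travel, and I pushed on to 110 mm. A camera check showed it, and I drew the slide back until the ball dropped in from the far side.
- **Slide now:** the ball sits visibly in the slide's edge. The distance from the slide's front edge to the ball measures 33.3 mm, against 33 mm for the notch. The remaining force along the slide is about 1.7 N, which is within its friction.
- **Hand-in:** I handed in at about 28 s with the gripper still closed on the knob.
- **Surroundings:** what shows of the tray, tape roll, candle and pen in the last pictures looks as it did at the start.
- **Not checked:** the gripper hides the nest in the last pictures, so I could not look at the blank again after the slide went under the stamp.

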